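Take the divider off the child-locked bottle rail

TASK

Push the yellow safety tab along until it comes up against its stop, gently and without forcing it; then lift the main latch by its red knob and fold it right back. Slide the wooden bottle divider along the track to the open end, lift it off, and stand it upright in the middle of the cork mat, leaving the latch folded back and the bottles, jar, canister, vase and bowl where they are.

Things in the scene. Friction and masses are not known exactly. Their poses are not given: they have to be found in the camera images.
- track: Fixed aluminium T-track, 150 (x) x 330 (y) mm, bed top 8 mm above the table. Origin on the table; the slot's centre line is x = 0; -y points along it to the OPEN end, -x to the near side (robot), z up. Lips (tops 23 mm up, slot 16 wide) cover the slot from y = -60 to 165 mm. A grey lock housing, 35 wide, centred on x = -67.5, top 28 mm up, lies from y = -102 to 77 mm.
- tab (a joint): Travel of the yellow safety tab along track -y, m; 0 = locked (start). About 3 N of friction over a hidden free travel that differs each time (8 to 32 mm); then it pushes an inner pawl (about 7 N in all) for 8 mm more, to a hard stop. The latch is released only in the last 3 mm before that stop. The tab stays where left. Press the stop with 32 N at most.
- tab_thumb (a point): Centre of the tab's yellow thumb piece, upright on the lock housing: 30 wide (track x) x 12 thick (track y) x 30 mm tall, its top about 61 mm above the table. Push on its +y face, towards track -y.
- latch (a joint): Angle of the main latch, rad: 0 = down across the bay (start), 1.57 = upright, 2.5 = folded back on the far side. It falls back down when let go before upright, and on to 2.5 by itself past about 1.75. Locked (lifts under 0.05 rad) until the tab is released.
- latch_knob (a point): Centre of the red cross knob at the latch's near end, 42 mm above the table when down: a round bar, 16 mm diameter, 30 mm long along track y, to be pinched over its two ends. It swings on a 155 mm radius about latch_hinge. The arm behind it is 18 mm wide (track y), 10 mm thick.
- latch_hinge (a point): Point on the latch's hinge axis, 36 mm above the table on the far side of the track, at y = -75 mm in the track's frame; the axis is parallel to track y.
- divider_mid (a point): Centre of the wooden bottle divider (82 mm tall, 0.2 to 0.45 kg); z up, y along the slot. From its underside up: black foot 37 (x) x 50 (y) x 7 mm, held under the lips; steel stem, 12 wide, to 19 mm; flange 60 x 50 from 19 to 27 mm; panel 60 (x) x 16 thick (y) from 27 to 82 mm, to be pinched across the 16 mm. On the track its underside is 8 mm above the table.
- track_bay (a point): Middle of the lipless bay at the open end, on the bed, at y = -110 mm in the track's frame. The bay runs from y = -60 to -157 mm, where a low black stop (20 mm high) ends it. The divider lifts free once its centre is past y = -85 mm; against the stop its centre is at y = -132 mm.
- mat_top (a point): Centre of the top of the fixed cork mat, 130 x 130 x 5 mm, top 5 mm above the table.
- bottle_a: Green glass bottle, 72 mm diameter, 250 mm tall; origin under its base. Leave it.
- bottle_b: Another such green bottle, at the track's closed end. Leave it.
- canister: Brass canister, 76 mm diameter, 100 mm tall; origin under its base. Leave it.
- jar: Amber jar, 70 mm diameter, 110 mm tall; origin under its base. Leave it.
- vase: Dark wooden vase, 110 mm diameter, 115 mm tall; origin under its base. Leave it.
- bowl: White bowl, 120 mm diameter, 50 mm tall; origin under its base. Leave it; its place and the mat's may be swapped.

How it is judged:
By the outcome, as a careful person would: the job done as asked, in the order asked, and still so for the second after the job is handed in, with the robot touching nothing.
It also fails if it takes over 72 s, if anything falls off the work surface, if the arm or the gripper's body presses on something with over 40 N, if the wrist force passes 120 N, or if a joint passes its speed limit or range.

ROBOT

A 6-joint arm with a two-finger parallel gripper is mounted at the origin on the work surface. World frame = base frame: x ahead of the robot, y to its left, z up, the work surface at z = 0. Lengths are in mm, angles in rad, forces in N, time in s.
With the tool pointing down it reaches from about 325 to 875 mm from the base axis. Payload 4.4 kg.
Tool frame: the origin (TCP) lies between the finger pads; the fingertips stand r.finger_overhang ahead of it and the grasp point (between the pads) lies 8 mm behind it (r.finger_overhang is the distance from the TCP to the fingertips, in mm); z points along the fingers, y is the direction in which the jaws open and shut (so a half turn about z gives the same grasp; the last joint's range is limited). The gripper opens to 85 mm and grips with 20 to 120 N. Pads are 22 mm wide; open, the fingers measure 114 mm over their backs; the gripper's body (76 mm by 85 mm) begins 54 mm behind the grasp point. The pads swing forward as they close: fully open they stand 13 mm farther back than shut.
Start: joints at [1.056, 0.207, 1.542, -0, 1.393, -0.15], TCP at [204.611, 537.366, 242.282] pointing down, gripper open.
Joint ranges: [-2.73, 2.73], [-0.86, 2.22], [0.23, 2.46], [-1.11, 4.25], [0.08, 2.63], [-2.82, 2.82]. Speed limits (rad/s): [2.79, 2.79, 3.14, 3.14, 3.14, 3.14].

INTERFACE

Orientations are given as a unit quaternion [w, x, y, z].
In Python, from plant import r gives the robot as it stands.
- The arm moves only by the tool carry_out, never from a script. Its argument "plan" is a list of rows, each an object with "turn": the turn, a rotation vector about the tool's x, y, z in degrees, a list of three; "translation": the shift along the tool's x, y, z in mm, a list of three; "hand": the closure in counts, from 0 (fully open) to 255 (shut). A call has 1 to 8 rows; each row shifts and turns the commanded pose from where the row before left it, along the tool's axes as they then stand; what a row does not reach is not made up. A row lasts 1/8 s, in which the tool goes at most 62.5 mm and 10.7 degrees, less where a joint would pass 70% of its speed; a pose out of reach is approached as far as the arm can. A call with a gripper value outside its range is refused whole. The fingers move at their own pace and stop on an object; "newtons" is the grip in N (left out, the last holds). Time passes only in rows, so rows that do not move let the fingers close. It gives the time, the measured TCP pose, the force and the opening at its end, in the units of the state.
- r.read_state(): the state, without advancing time (a new reading comes with each control period).
- r.grab_frame(name): name is "scene" or "side" or "wrist"; returns the picture (384x512x3 uint8, red, green, blue); there is no depth.
- r.camera_params(name): a dict with "fx", "fy", "cx", "cy" (pixels), "R" (3x3) and "t" (3): a world point X has camera coordinates R X + t. Camera axes: x right, y down, z forward; pixel columns grow to the right and rows downward; lengths in mm; the calibration is good to about 2 mm. A picture is of the moment at which its call begins: read the wrist's pose just before it. camera_params takes no time and is no camera call; for the wrist camera it gives the pose at the moment of the call.
- r.hand_in(): hands the job in, once; it reports no verdict.
Trained networks look in the newest picture that a camera, given by its name, has taken for a name from the list of things; names that differ only in an ending like _2 or _b are one class to them, and where a whole thing is asked for, a point or a joint stands for the part that bears it (a point fixed in the world has none). Each returns a list of dicts, best first, with "conf" (0 to 1); they miss things now and then, are a little off and sometimes report something else, mostly with a low value. They report only what shows in the picture. A call takes as long as a camera call.
- r.search_frame(name, camera): "box" ([left, top, right, bottom] in pixels, round what is visible of it).
- r.outline_of(name, camera): "region" (384x512 bool, what is visible of it) and "box" ([left, top, right, bottom] in pixels, round what is visible of it).
The state is a dict: "t": time; "joint_positions": joint angles; "dq": joint speeds; "joint_torque": joint torques, N m; "tool_pos": TCP position; "orientation": TCP orientation; "ft_force": force on the tool from outside, world axes, zero at the start; "moment": the same for the moment, N m; "width": finger opening in mm.
Only numpy, scipy, OpenCV 4.12 (cv2) and the standard library are available. Lean on these libraries where they do the work, as an engineer would, in place of code of your own. Each camera call takes 0.05 s, during which the arm holds its last target. There are 200 camera calls.

## Working session

There is one attempt and no reset: what is moved stays moved. The work goes in short steps, Python scripts to look and compute and a tool call to move; the robot and the scene stay as the last step left them, time stands still between calls to the robot, and variables do not carry over. Pictures are saved under pics/ and viewed, about 8 in all and at most 12, crops included, and the job is handed in when it is done.

Besides the shell and the picture viewer there is one more tool, called after "Call:" by a JSON object that holds its "op" and its "data", one argument or row to a line. carry_out: Moves the arm, as the interface text tells. Its arguments: {"type":"object","properties":{"plan":{"type":"array"},"newtons":{"type":"number"}},"required":["plan"]}

```bash
ls; mkdir -p pics; python3 - <<'E'
from plant import r
import cv2,numpy as np
print(r.read_state(), r.finger_overhang)
for c in("scene","side"):
    p=r.camera_params(c); print(c,p)
    f=r.grab_frame(c)
    cv2.imwrite(f"pics/{c}0.png",f[:,:,::-1])
    for n in ["track","tab_thumb","latch_knob","divider_mid","mat_top","bottle_a","canister","jar","vase","bowl","latch"]:
        try: print(n,[(np.round(d["box"]).astype(int).tolist(),round(d["conf"],2)) for d in r.search_frame(n,c)][:3])
        except Exception as e: print(n,e)
a=cv2.imread("pics/scene0.png");b=cv2.imread("pics/side0.png")
cv2.imwrite("pics/both.png",np.hstack([a,b])[:, :])
E
```

```text
pics
{'t': 0.0, 'joint_positions': array([ 1.05653101e+00,  2.07421214e-01,  1.54297301e+00,  3.00732971e-05,
        1.39349961e+00, -1.50517464e-01]), 'dq': array([ 9.27635850e-04, -1.67380934e-03,  1.29702597e-06, -1.80093693e-03,
       -7.52463613e-04, -5.10063818e-05]), 'joint_torque': array([-1.71367388e-03, -3.83042872e+01, -2.91587949e+01, -2.99868998e-04,
        1.06381177e-02, -9.18308672e-06]), 'tool_pos': array([204.21741694, 536.72355677, 241.11600941]), 'orientation': array([-3.89430945e-04,  1.80875414e-01,  9.83505343e-01, -1.08278466e-03]), 'ft_force': array([-1.01012028,  0.02168695, -0.71709469]), 'moment': array([ 0.03269314, -0.04002676, -0.03456109]), 'width': 85.31078906533193} 11.0
scene {'fx': 346.7986843478605, 'fy': 346.7986843478605, 'cx': 254.7761709947134, 'cy': 187.03690971348965, 'R': array([[ 0.25146267,  0.96786585, -0.00149415],
       [ 0.66226035, -0.17318822, -0.72898359],
       [-0.70581708,  0.18232264, -0.68452955]]), 't': array([-111.97035081, -331.59884268, 1488.66912004])}
track [([229, 165, 343, 224], 0.72)]
tab_thumb [([285, 168, 296, 
[... 519 characters left out ...]
.1229013516495, 'cx': 252.9967010322029, 'cy': 191.2807365965512, 'R': array([[-0.99040749, -0.13720756, -0.01634309],
       [-0.0827414 ,  0.68362508, -0.725128  ],
       [ 0.11066559, -0.71681995, -0.68842014]]), 't': array([ 550.33115653,  147.65705942, 1021.23636986])}
track [([218, 199, 283, 306], 0.93)]
tab_thumb [([261, 246, 276, 264], 0.74)]
latch_knob [([224, 209, 281, 224], 0.84)]
divider_mid [([225, 247, 254, 275], 0.76)]
mat_top [([230, 144, 276, 173], 0.68)]
bottle_a [([205, 253, 249, 345], 0.58)]
canister [([302, 277, 337, 330], 0.59)]
jar [([197, 150, 222, 194], 0.82)]
vase [([256, 95, 280, 133], 0.66)]
bowl [([282, 139, 319, 167], 0.73)]
latch [([220, 211, 288, 229], 0.94)]
```

```bash
python3 - <<'E'
import cv2,numpy as np
a=cv2.imread("pics/scene0.png")[100:270,60:400];b=cv2.imread("pics/side0.png")[85:355,170:350]
a=cv2.resize(a,None,fx=2.35,fy=2.35,interpolation=cv2.INTER_CUBIC); cv2.imwrite("pics/s_a.png",a)
b=cv2.resize(b,None,fx=2.2,fy=2.2,interpolation=cv2.INTER_CUBIC); cv2.imwrite("pics/s_b.png",b)
E
```

```text
(no output)
```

View pics/s_a.png

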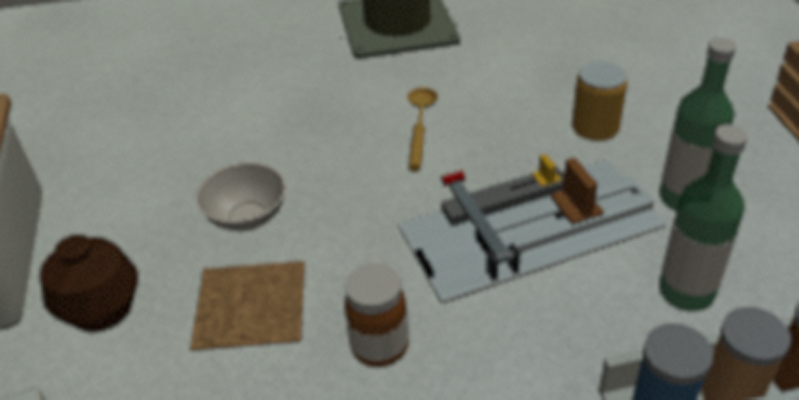

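View pics/s_b.png

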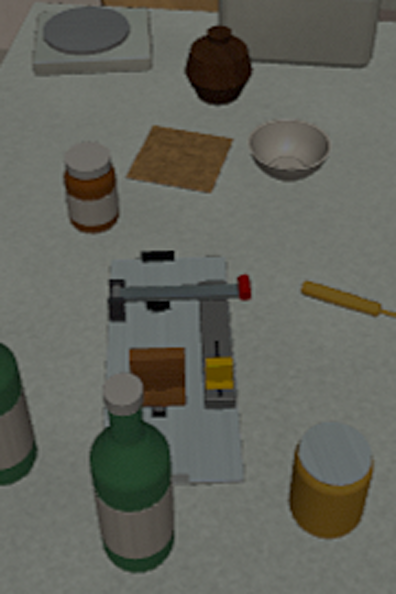

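The scene view (crop scale 2.35) shows the knob at (453,178), the thumb at (547,169), the divider top at (581,174), the latch hinge at (503,258) and the mat centre at (250,305). The side view shows the same things at (244,287), (219,373), (157,349), (118,293) and (181,159). The track's open end faces the mat. Next I triangulate these.

```bash
cat > h.py <<'E'
from plant import r
import cv2,numpy as np
from scipy.spatial.transform import Rotation as Ro
def ray(p,uv):
    d=p["R"].T@np.array([(uv[0]-p["cx"])/p["fx"],(uv[1]-p["cy"])/p["fy"],1]); return -p["R"].T@p["t"],d/np.linalg.norm(d)
def tri(obs):
    A=0;b=0
    for p,uv in obs:
        o,d=ray(p,uv);M=np.eye(3)-np.outer(d,d);A=A+M;b=b+M@o
    X=np.linalg.solve(A,b)
    return X,[round(float(np.linalg.norm(proj(p,X)-uv)),1) for p,uv in obs]
def proj(p,X):
    c=p["R"]@np.asarray(X,float)+p["t"]; return np.array([p["fx"]*c[0]/c[2]+p["cx"],p["fy"]*c[1]/c[2]+p["cy"]])
def onz(p,uv,z):
    o,d=ray(p,uv); return o+d*(z-o[2])/d[2]
def RT(s):
    q=s["orientation"]; return Ro.from_quat([q[1],q[2],q[3],q[0]]).as_matrix()
def tool(s,v): return RT(s).T@np.asarray(v,float)
E
python3 - <<'E'
from h import *
S=r.camera_params("scene");D=r.camera_params("side")
sc=lambda u,v:np.array([u/2.35+60,v/2.35+100]); sd=lambda u,v:np.array([u/2.2+170,v/2.2+85])
for n,a,b in [("knob",(453,178),(244,287)),("thumb",(547,169),(219,373)),("divtop",(581,174),(157,349)),("hinge",(503,258),(118,293)),("mat",(250,305),(181,159)),("mat1",(203,268),(232,137)),("mat2",(304,262),(210,191)),("mat3",(303,342),(128,180)),("mat4",(192,348),(155,127)),
 ("jartop",(375,285),(88,158)),("canTop",(602,76),(335,455)),("botTop",(729,140),(124,390)),("trk near open",(400,227),(226,260)),("trk far open",(445,298),(108,260)),("trk near closed",(607,160),(242,480))]:
    X,e=tri([(S,sc(*a)),(D,sd(*b))]); print(n,X.round(),e)
s=r.read_state();print(RT(s).round(3)); p=r.camera_params("wrist"); print(p)
c=-p["R"].T@p["t"]; print("cam in tool",RT(s).T@(c-s["tool_pos"]))
E
```

```text
knob [484. -18.  41.] [0.6, 0.7]
thumb [499. 113.  40.] [0.3, 0.4]
divtop [567. 129.  88.] [1.5, 1.9]
hinge [636.   6.  34.] [1.3, 1.4]
mat [ 602. -308.   -3.] [0.7, 0.6]
mat1 [ 531. -361.    4.] [0.7, 0.6]
mat2 [ 550. -235.    1.] [0.8, 0.8]
mat3 [ 673. -252.   -5.] [1.1, 0.9]
mat4 [ 653. -379.   -1.] [0.9, 0.7]
jartop [ 703. -162.  104.] [1.1, 0.9]
canTop [377. 236.  93.] [0.5, 0.8]
botTop [600. 270. 166.] [13.8, 20.1]
trk near open [ 515. -102.   -2.] [1.1, 1.2]
trk far open [665. -74.  10.] [0.4, 0.4]
trk near closed [464. 221.   5.] [0.4, 0.6]
[[-0.935  0.356 -0.   ]
 [ 0.356  0.935 -0.   ]
 [ 0.    -0.    -1.   ]]
{'fx': 273.28768656141335, 'fy': 273.28768656141335, 'cx': 253.81148649412566, 'cy': 190.449134475861, 'R': array([[ 3.54972700e-01,  9.34876625e-01, -2.80175595e-04],
       [ 8.95286027e-01, -3.39853827e-01,  2.88031780e-01],
       [ 2.69178960e-01, -1.02494256e-01, -9.57620810e-01]]), 't': array([-575.17038097,  -38.42201243,  378.56197682])}
cam in tool [  72.79202231    0.21071733 -131.16546677]
```

Call:
{"op": "carry_out", "data": {
  "plan": [
    {"turn":[0,0,-10],"translation":[0,0,0],"hand":128},
    {"turn":[0,0,-10],"translation":[0,0,0],"hand":255},
    {"turn":[0,0,-10],"translation":[0,0,0],"hand":255},
    {"turn":[0,0,0],"translation":[-22,-51,4],"hand":255},
    {"turn":[0,0,0],"translation":[-22,-51,4],"hand":255},
    {"turn":[0,0,0],"translation":[-22,-51,4],"hand":255},
    {"turn":[0,0,0],"translation":[-22,-51,4],"hand":255},
    {"turn":[0,0,0],"translation":[-22,-51,4],"hand":255}
  ]
}}

```text
t: 2.2
tool_pos: [354.6, 301.7, 222.5]
orientation: [0.0, -0.08, 0.997, 0.0]
ft_force: [1.3, 0.9, 0.2]
width: 0.2
```

Call:
{"op": "carry_out", "data": {
  "plan": [
    {"turn":[0,0,0],"translation":[-22,-51,4],"hand":255},
    {"turn":[0,0,0],"translation":[-22,-51,4],"hand":255},
    {"turn":[0,0,0],"translation":[-22,-51,4],"hand":255},
    {"turn":[0,0,0],"translation":[-22,-51,4],"hand":255},
    {"turn":[0,0,0],"translation":[-22,-51,4],"hand":255},
    {"turn":[0,0,0],"translation":[0,0,0],"hand":255}
  ]
}}

```text
t: 2.95
tool_pos: [504.7, 65.6, 202.2]
orientation: [0.0, -0.077, 0.997, -0.0]
ft_force: [-0.3, 0.0, 0.6]
width: 0.1
```

```bash
python3 - <<'E'
from h import *
s=r.read_state(); print(s["t"],s["tool_pos"],RT(s).round(3).tolist(),s["ft_force"],s["width"])
p=r.camera_params("wrist");f=r.grab_frame("wrist")
import pickle;pickle.dump(p,open("w1.pkl","wb"))
cv2.imwrite("pics/w1.png",f[:,:,::-1])
for n in ["tab_thumb","latch_knob","divider_mid","latch","track"]:
    print(n,[(np.round(d["box"]).astype(int).tolist(),round(d["conf"],2)) for d in r.search_frame(n,"wrist")][:2])
E
```

```text
2.95 [504.69235336  65.64077579 202.24783542] [[-0.988, -0.154, 0.001], [-0.154, 0.988, -0.001], [-0.001, -0.001, -1.0]] [-0.26725461  0.02935106  0.58673373] 0.14163880128342632
tab_thumb [([280, 164, 307, 198], 0.78)]
latch_knob [([160, 140, 201, 267], 0.68), ([387, 26, 512, 124], 0.18)]
divider_mid [([280, 208, 323, 273], 0.58)]
latch [([162, 141, 195, 265], 0.77)]
track [([115, 140, 387, 275], 0.58)]
```

View pics/w1.png

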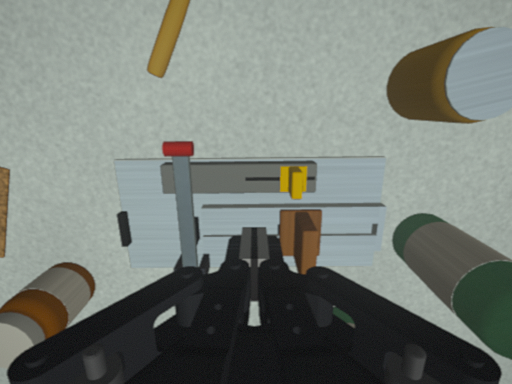

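The wrist view shows the knob at (178,149), the thumb around (293,181), the divider panel top around (309,235), the track's near corners at (115,160) and (385,156), and the black end stop at (124,228).

```bash
python3 - <<'E'
from h import *
import pickle
p=pickle.load(open("w1.pkl","rb"));S=r.camera_params("scene");D=r.camera_params("side")
def cen(f,lo,hi,hi2=None,win=None):
    h=cv2.cvtColor(cv2.imread(f),cv2.COLOR_BGR2HSV);m=cv2.inRange(h,lo,hi)
    k=np.zeros_like(m);k[win[1]:win[3],win[0]:win[2]]=1;m=m*k
    ys,xs=np.nonzero(m);return np.array([xs.mean(),ys.mean()]),(xs.min(),ys.min(),xs.max(),ys.max()),len(xs)
Y=((22,120,60),(35,255,255));R=((0,190,60),(6,255,255))
o={}
for f,q,wy,wr in [("scene0",S,(280,160,302,182),(244,170,262,182)),("side0",D,(258,240,282,268),(274,205,290,224)),("w1",p,(270,155,320,205),(155,135,205,165))]:
    for n,(lo,hi),w in(("thumb",Y,wy),("knob",R,wr)):
        c=cen(f"pics/{f}.png",lo,hi,win=w);print(f,n,c);o.setdefault(n,[]).append((q,c[0]))
for n in o:print(n,*tri(o[n]))
print("sd+w knob",*tri(o["knob"][1:]))
print("knob@42",onz(p,o["knob"][2][1],42), "edge",onz(p,(115,160),8),onz(p,(385,156),8))
print("thumb top corners? z61:",onz(p,(290,197),61),onz(p,(303,197),61),"panel top",onz(p,(309,238),90), "slot",onz(p,(203,235),23),onz(p,(370,228.5),23))
print("stop",onz(p,(124,228),20))
for n,c in(("bottle",S),("bottle",D)):pass
print("bottles",onz(S,(359,229),0),onz(S,(356,187),0),onz(D,(232,338),0))
E
python3 - <<'E'
import cv2
a=cv2.imread("pics/w1.png")[130:280,100:400];cv2.imwrite("pics/w1c.png",cv2.resize(a,None,fx=2.66,fy=2.66,interpolation=cv2.INTER_CUBIC))
E
```

```text
scene0 thumb (array([292.24050633, 172.62025316]), (np.int64(287), np.int64(166), np.int64(297), np.int64(178)), 79)
scene0 knob (array([252.5       , 175.35714286]), (np.int64(249), np.int64(174), np.int64(256), np.int64(177)), 14)
side0 thumb (array([269.49142857, 254.12571429]), (np.int64(263), np.int64(247), np.int64(275), np.int64(261)), 175)
side0 knob (array([280.65217391, 215.23913043]), (np.int64(278), np.int64(210), np.int64(283), np.int64(220)), 46)
w1 thumb (array([293.20969856, 180.01048493]), (np.int64(280), np.int64(166), np.int64(307), np.int64(198)), 763)
w1 knob (array([177.08, 149.28]), (np.int64(164), np.int64(146), np.int64(189), np.int64(152)), 25)
thumb [500.77508139 110.20464924  38.75291675] [0.4, 0.7, 1.2]
knob [485.30250008 -18.95787841  42.7173195 ] [0.4, 0.7, 1.6]
sd+w knob [484.98339852 -19.44288448  42.95903917] [0.7, 1.6]
knob@42 [486.89576331 -20.12055314  42.        ] edge [ 517.66894503 -101.68170303    8.        ] [462.75397879 217.81357307   8.        ]
thumb top corners? z61: [515.05818235 105.43335667  61.        ] [512.94928438 118.89498905  61.        ] panel top [544.9729813  126.55201181  90.        ] slot [592.32127892  14.93135975  23.        ] [551.50106306 218.24493869  23.        ]
stop [599.58574876 -83.97886283  20.        ]
bottles [745.56564294 234.07845566   0.        ] [580.8040455  306.98054798   0.        ] [557.84404128 313.99707057   0.        ]
```

View pics/w1c.png

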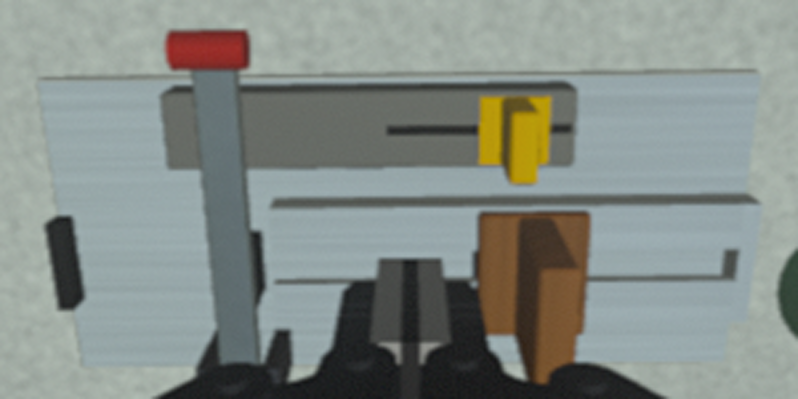

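```bash
cat >> h.py <<'E'
O=np.array([564.2,70.5,0]);th=np.radians(9.6);T=np.array([[np.cos(th),-np.sin(th),0],[np.sin(th),np.cos(th),0],[0,0,1]])
tk=lambda X:T.T@(np.asarray(X)-O)
wd=lambda X:O+T@np.asarray(X,float)
def go(X,s=None):
    s=s or r.read_state(); return tool(s,np.asarray(X)-s["tool_pos"]).round(1)
E
python3 - <<'E'
from h import *
import pickle
p=pickle.load(open("w1.pkl","rb"))
c=lambda u,v:(u/2.66+100,v/2.66+130)
for n,uv,z in [("thumbtop",(524,147),61),("th+y far",(536,184),61),("th-y far",(510,184),61),("th near+y",(537,110),61),("housing nc",(574,88),28),("housing no",(164,92),28),("lip start",(272,203),23),("slot",(276,281),23),("slot2",(722,277),23),("stop",(62,220),20),("panel top near",(552,268),90),("panel tn L",(541,268),90),("panel tn R",(578,268),90)]:
    X=onz(p,c(*uv),z);print(n,X.round(1),tk(X).round(1))
s=r.read_state()
X=wd([-67.5,83,51]);print(X,go(X), go(wd([-67.5,83,120])))
E
```

```text
thumbtop [501.4 110.1  61. ] [-55.3  49.5  61. ]
th+y far [515.5 117.8  61. ] [-40.1  54.8  61. ]
th-y far [517.1 107.7  61. ] [-40.2  44.5  61. ]
th near+y [486.2 112.1  61. ] [-70.  54.  61.]
housing nc [480.8 132.7  28. ] [-71.8  75.2  28. ]
housing no [509.6 -39.7  28. ] [-72.2 -99.6  28. ]
lip start [554.6  10.2  23. ] [-19.6 -57.9  23. ]
slot [593.  16.  23.] [ 19.3 -58.6  23. ]
slot2 [558.6 222.1  23. ] [ 19.8 150.4  23. ]
stop [579.1 -85.2  20. ] [ -11.3 -156.    20. ]
panel top near [537.6 123.5  90. ] [-17.4  56.7  90. ]
panel tn L [538.2 119.5  90. ] [-17.5  52.7  90. ]
panel tn R [536.1 132.9  90. ] [-17.3  66.2  90. ]
[483.80346152 141.08078067  51.        ] [  6.9  73.  151.4] [ 6.9 73.  82.4]
```

```bash
sed -i 's/^O=np.array(\[564.2,70.5,0\])/O=np.array([576.5,72.6,0])/' h.py; python3 - <<'E'
from h import *
s=r.read_state();print(go(wd([-67.5,84,51])),tk(s["tool_pos"]))
E
```

```text
[ -5.6  74.1 151.4] [-73.53517532   9.8940579  202.36218433]
```

Call:
{"op": "carry_out", "data": {
  "plan": [
    {"turn":[0,0,-0.7],"translation":[-3,37,0],"hand":255},
    {"turn":[0,0,0],"translation":[-3,37,0],"hand":255},
    {"turn":[0,0,0],"translation":[0,0,40],"hand":255},
    {"turn":[0,0,0],"translation":[0,0,40],"hand":255},
    {"turn":[0,0,0],"translation":[0,0,40],"hand":255},
    {"turn":[0,0,0],"translation":[0,0,31],"hand":255},
    {"turn":[0,0,0],"translation":[0,0,0],"hand":255}
  ]
}}

```text
t: 4.12
tool_pos: [493.4, 143.5, 48.9]
orientation: [-0.003, -0.087, 0.996, -0.0]
ft_force: [-0.4, 0.8, 0.4]
width: 0.1
```

Call:
{"op": "carry_out", "data": {
  "plan": [
    {"turn":[0,0,0],"translation":[0,-2,0],"hand":255},
    {"turn":[0,0,0],"translation":[0,-2,0],"hand":255},
    {"turn":[0,0,0],"translation":[0,-2,0],"hand":255},
    {"turn":[0,0,0],"translation":[0,-2,0],"hand":255},
    {"turn":[0,0,0],"translation":[0,-2,0],"hand":255}
  ]
}}

```text
t: 4.75
tool_pos: [498.6, 132.7, 51.6]
orientation: [0.0, -0.086, 0.996, -0.0]
ft_force: [0.5, 0.6, 0.4]
width: -0.4
```

Call:
{"op": "carry_out", "data": {
  "plan": [
    {"turn":[0,0,0],"translation":[0,-2,0],"hand":255},
    {"turn":[0,0,0],"translation":[0,-2,0],"hand":255}
  ]
}}

```text
t: 5.0
tool_pos: [499.0, 129.4, 51.3]
orientation: [-0.0, -0.086, 0.996, 0.001]
ft_force: [0.2, 3.1, 0.7]
width: -0.0
```

Call:
{"op": "carry_out", "data": {
  "plan": [
    {"turn":[0,0,0],"translation":[0,-2,0],"hand":255},
    {"turn":[0,0,0],"translation":[0,-2,0],"hand":255}
  ]
}}

```text
t: 5.25
tool_pos: [499.6, 125.4, 51.2]
orientation: [-0.0, -0.086, 0.996, 0.0]
ft_force: [-0.6, 3.3, -0.4]
width: 0.1
```

Call:
{"op": "carry_out", "data": {
  "plan": [
    {"turn":[0,0,0],"translation":[0,-2,0],"hand":255},
    {"turn":[0,0,0],"translation":[0,-2,0],"hand":255}
  ]
}}

```text
t: 5.5
tool_pos: [500.3, 121.1, 51.2]
orientation: [-0.0, -0.086, 0.996, 0.0]
ft_force: [-0.6, 3.0, 0.1]
width: 0.3
```

Call:
{"op": "carry_out", "data": {
  "plan": [
    {"turn":[0,0,0],"translation":[0,-2,0],"hand":255}
  ]
}}

```text
t: 5.62
tool_pos: [500.7, 119.1, 51.2]
orientation: [-0.0, -0.086, 0.996, 0.0]
ft_force: [-0.7, 3.8, 0.3]
width: -0.2
```

Call:
{"op": "carry_out", "data": {
  "plan": [
    {"turn":[0,0,0],"translation":[0,-2,0],"hand":255}
  ]
}}

```text
t: 5.75
tool_pos: [501.0, 117.1, 51.2]
orientation: [-0.0, -0.086, 0.996, 0.0]
ft_force: [-0.9, 2.6, 0.6]
width: 0.1
```

Call:
{"op": "carry_out", "data": {
  "plan": [
    {"turn":[0,0,0],"translation":[0,-2,0],"hand":255}
  ]
}}

```text
t: 5.88
tool_pos: [501.3, 115.1, 51.2]
orientation: [-0.0, -0.086, 0.996, -0.0]
ft_force: [-1.4, 2.6, 1.0]
width: 0.2
```

Call:
{"op": "carry_out", "data": {
  "plan": [
    {"turn":[0,0,0],"translation":[0,-2,0],"hand":255}
  ]
}}

```text
t: 6.0
tool_pos: [501.6, 113.1, 51.2]
orientation: [-0.0, -0.086, 0.996, 0.0]
ft_force: [-0.8, 3.1, 1.3]
width: 0.0
```

Call:
{"op": "carry_out", "data": {
  "plan": [
    {"turn":[0,0,0],"translation":[0,-2,0],"hand":255}
  ]
}}

```text
t: 6.12
tool_pos: [502.0, 111.2, 51.2]
orientation: [-0.0, -0.086, 0.996, 0.0]
ft_force: [-2.0, 3.1, 1.0]
width: -0.0
```

Call:
{"op": "carry_out", "data": {
  "plan": [
    {"turn":[0,0,0],"translation":[0,-2,0],"hand":255}
  ]
}}

```text
t: 6.25
tool_pos: [502.3, 109.2, 51.2]
orientation: [-0.0, -0.086, 0.996, -0.0]
ft_force: [-1.3, 2.9, 1.3]
width: 0.4
```

Call:
{"op": "carry_out", "data": {
  "plan": [
    {"turn":[0,0,0],"translation":[0,-2,0],"hand":255}
  ]
}}

```text
t: 6.38
tool_pos: [502.7, 107.2, 51.2]
orientation: [-0.0, -0.086, 0.996, -0.0]
ft_force: [-1.3, 3.1, 0.7]
width: 0.2
```

Call:
{"op": "carry_out", "data": {
  "plan": [
    {"turn":[0,0,0],"translation":[0,-2,0],"hand":255}
  ]
}}

```text
t: 6.5
tool_pos: [503.0, 105.3, 51.2]
orientation: [-0.0, -0.086, 0.996, -0.0]
ft_force: [-2.0, 2.9, 0.2]
width: 0.1
```

Call:
{"op": "carry_out", "data": {
  "plan": [
    {"turn":[0,0,0],"translation":[0,-2,0],"hand":255}
  ]
}}

```text
t: 6.62
tool_pos: [503.3, 103.5, 51.2]
orientation: [-0.0, -0.086, 0.996, 0.0]
ft_force: [-3.4, 7.5, 1.5]
width: 0.1
```

Call:
{"op": "carry_out", "data": {
  "plan": [
    {"turn":[0,0,0],"translation":[0,-2,0],"hand":255},
    {"turn":[0,0,0],"translation":[0,-2,0],"hand":255}
  ]
}}

```text
t: 6.88
tool_pos: [503.8, 100.5, 51.3]
orientation: [-0.0, -0.086, 0.996, 0.001]
ft_force: [-3.1, 6.7, 1.3]
width: -0.2
```

Call:
{"op": "carry_out", "data": {
  "plan": [
    {"turn":[0,0,0],"translation":[0,-1,0],"hand":255},
    {"turn":[0,0,0],"translation":[0,0,0],"hand":255}
  ]
}}

```text
t: 7.12
tool_pos: [504.0, 99.4, 51.2]
orientation: [-0.0, -0.086, 0.996, 0.001]
ft_force: [-2.9, 6.1, 1.3]
width: 0.2
```

Call:
{"op": "carry_out", "data": {
  "plan": [
    {"turn":[0,0,0],"translation":[0,-1,0],"hand":255},
    {"turn":[0,0,0],"translation":[0,0,0],"hand":255}
  ]
}}

```text
t: 7.38
tool_pos: [504.1, 98.5, 51.2]
orientation: [-0.0, -0.086, 0.996, 0.001]
ft_force: [-1.9, 5.7, 1.5]
width: 0.0
```

Call:
{"op": "carry_out", "data": {
  "plan": [
    {"turn":[0,0,0],"translation":[0,-1,0],"hand":255},
    {"turn":[0,0,0],"translation":[0,0,0],"hand":255}
  ]
}}

```text
t: 7.62
tool_pos: [504.3, 97.5, 51.3]
orientation: [-0.0, -0.086, 0.996, 0.001]
ft_force: [-2.1, 6.5, 1.7]
width: 0.3
```

Call:
{"op": "carry_out", "data": {
  "plan": [
    {"turn":[0,0,0],"translation":[0,-1,0],"hand":255},
    {"turn":[0,0,0],"translation":[0,0,0],"hand":255}
  ]
}}

```text
t: 7.88
tool_pos: [504.5, 96.5, 51.3]
orientation: [-0.0, -0.086, 0.996, 0.001]
ft_force: [-3.0, 6.6, 0.9]
width: 0.0
```

Call:
{"op": "carry_out", "data": {
  "plan": [
    {"turn":[0,0,0],"translation":[0,-1,0],"hand":255},
    {"turn":[0,0,0],"translation":[0,0,0],"hand":255}
  ]
}}

```text
t: 8.12
tool_pos: [504.6, 95.6, 51.2]
orientation: [-0.0, -0.086, 0.996, 0.001]
ft_force: [-1.9, 6.8, 1.9]
width: 0.1
```

Call:
{"op": "carry_out", "data": {
  "plan": [
    {"turn":[0,0,0],"translation":[0,-1,0],"hand":255},
    {"turn":[0,0,0],"translation":[0,0,0],"hand":255}
  ]
}}

```text
t: 8.38
tool_pos: [504.6, 95.4, 51.3]
orientation: [-0.0, -0.086, 0.996, 0.002]
ft_force: [-2.6, 9.1, 1.4]
width: -0.2
```

Call:
{"op": "carry_out", "data": {
  "plan": [
    {"turn":[0,0,0],"translation":[0,-0.7,0],"hand":255},
    {"turn":[0,0,0],"translation":[0,0,0],"hand":255}
  ]
}}

```text
t: 8.62
tool_pos: [504.6, 95.3, 51.3]
orientation: [-0.0, -0.085, 0.996, 0.002]
ft_force: [-3.1, 11.8, 1.9]
width: -0.4
```

```bash
python3 - <<'E'
from h import *
s=r.read_state();print(go([485.5,-19.2,38]),tk([485.5,-19.2,42]), go(wd([-103.5,-75,38])))
E
```

```text
[  38.4 -109.7   12.8] [-105.03501032  -75.33848025   42.        ] [  36.8 -109.3   12.8]
```

Call:
{"op": "carry_out", "data": {
  "plan": [
    {"turn":[0,0,0],"translation":[0,5,0],"hand":255},
    {"turn":[0,0,0],"translation":[0,5,0],"hand":255},
    {"turn":[0,0,0],"translation":[0,0,-40],"hand":255},
    {"turn":[0,0,0],"translation":[0,0,-45],"hand":200},
    {"turn":[0,0,0],"translation":[18,-58,0],"hand":100},
    {"turn":[0,0,0],"translation":[19,-59,0],"hand":80},
    {"turn":[0,0,0],"translation":[0,0,0],"hand":80},
    {"turn":[0,0,0],"translation":[0,0,0],"hand":80}
  ]
}}

```text
t: 9.62
tool_pos: [487.3, -19.2, 136.4]
orientation: [0.0, -0.085, 0.996, -0.0]
ft_force: [-0.9, -0.3, -0.8]
width: 58.6
```

```bash
python3 - <<'E'
from h import *
s=r.read_state(); print(s["t"],s["tool_pos"],s["ft_force"],s["width"])
p=r.camera_params("wrist");f=r.grab_frame("wrist")
cv2.imwrite("pics/w2.png",f[:,:,::-1])
h=cv2.cvtColor(f,cv2.COLOR_RGB2HSV);m=cv2.inRange(h,(0,150,50),(7,255,255))|cv2.inRange(h,(174,150,50),(180,255,255))
n,l,st,c=cv2.connectedComponentsWithStats(m);i=1+np.argmax(st[1:,4]);print(st[i],c[i])
X=onz(p,c[i],44);print("knob",X,tk(X),go([X[0],X[1],38]))
print([(np.round(d["box"]).tolist(),d["conf"]) for d in r.search_frame("latch_knob","wrist")][:2])
E
```

```text
9.625 [487.33531957 -19.18108942 136.356077  ] [-0.90700854 -0.26984109 -0.77021459] 58.596603797248456
[237 186  35  17 534] [254.25280899 194.53370787]
knob [485.43114311 -19.24466084  44.        ] [-105.11035098  -75.37103248   44.        ] [ 2.  -0.5 98.2]
[([239.0, 185.0, 272.0, 326.0], 0.62)]
```

View pics/w2.png

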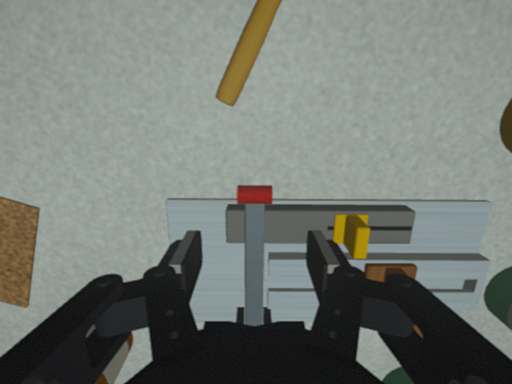

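The knob is at (254,194), midway between the open fingers, and the tab has moved along the housing. I'll descend and pinch.

Call:
{"op": "carry_out", "data": {
  "plan": [
    {"turn":[0,0,0],"translation":[1,0,35],"hand":80},
    {"turn":[0,0,0],"translation":[1,0,35],"hand":80},
    {"turn":[0,0,0],"translation":[0,0,20],"hand":80},
    {"turn":[0,0,0],"translation":[0,0,8],"hand":80},
    {"turn":[0,0,0],"translation":[0,0,0],"hand":170},
    {"turn":[0,0,0],"translation":[0,0,0],"hand":200},
    {"turn":[0,0,0],"translation":[0,0,0],"hand":230},
    {"turn":[0,0,0],"translation":[0,0,0],"hand":230}
  ],
  "newtons": 40
}}

```text
t: 10.72
tool_pos: [486.1, -19.1, 39.1]
orientation: [0.001, -0.086, 0.996, 0.0]
ft_force: [-0.2, 1.7, 2.0]
width: 28.9
```

Call:
{"op": "carry_out", "data": {
  "plan": [
    {"turn":[0,0,0],"translation":[0,0,0],"hand":230},
    {"turn":[0,0,0],"translation":[0,0,0],"hand":230}
  ]
}}

```text
t: 10.98
tool_pos: [486.1, -19.1, 39.0]
orientation: [0.001, -0.086, 0.996, -0.0]
ft_force: [0.9, 3.2, 4.1]
width: 28.8
```

Call:
{"op": "carry_out", "data": {
  "plan": [
    {"turn":[0,0,0],"translation":[-1.4,0,-15.4],"hand":230},
    {"turn":[0,0,0],"translation":[-2.9,0,-15.2],"hand":230}
  ]
}}

```text
t: 11.22
tool_pos: [489.9, -18.4, 69.0]
orientation: [0.0, -0.086, 0.996, 0.0]
ft_force: [6.9, 2.1, -4.2]
width: 28.9
```

Call:
{"op": "carry_out", "data": {
  "plan": [
    {"turn":[0,0,0],"translation":[-4.4,0,-14.8],"hand":230},
    {"turn":[0,0,0],"translation":[-5.9,0,-14.4],"hand":230},
    {"turn":[0,0,0],"translation":[-7.2,0,-13.7],"hand":230},
    {"turn":[0,0,0],"translation":[-8.7,0,-12.8],"hand":230},
    {"turn":[0,0,0],"translation":[-9.9,0,-12],"hand":230},
    {"turn":[0,0,0],"translation":[-11,0,-10.9],"hand":230}
  ]
}}

```text
t: 11.98
tool_pos: [535.6, -10.7, 147.8]
orientation: [-0.001, -0.086, 0.996, -0.0]
ft_force: [1.1, -1.9, -4.1]
width: 29.0
```

Call:
{"op": "carry_out", "data": {
  "plan": [
    {"turn":[0,0,0],"translation":[-12,0,-9.7],"hand":230},
    {"turn":[0,0,0],"translation":[-12.9,0,-8.6],"hand":230},
    {"turn":[0,0,0],"translation":[-13.7,0,-7.2],"hand":230},
    {"turn":[0,0,0],"translation":[-14.4,0,-5.7],"hand":230},
    {"turn":[0,0,0],"translation":[-14.9,0,-4.4],"hand":230},
    {"turn":[0,0,0],"translation":[-15.2,0,-2.8],"hand":230}
  ]
}}

```text
t: 12.72
tool_pos: [618.4, 3.2, 186.7]
orientation: [-0.0, -0.086, 0.996, -0.001]
ft_force: [-1.6, -2.6, -1.4]
width: 29.3
```

Call:
{"op": "carry_out", "data": {
  "plan": [
    {"turn":[0,0,0],"translation":[-15.5,0,-1.2],"hand":230},
    {"turn":[0,0,0],"translation":[-15.5,0,0.3],"hand":230},
    {"turn":[0,0,0],"translation":[-15.3,0,1.8],"hand":230},
    {"turn":[0,0,0],"translation":[-15.2,0,3.3],"hand":230},
    {"turn":[0,0,0],"translation":[-14.7,0,4.9],"hand":230},
    {"turn":[0,0,0],"translation":[-14.1,0,6.2],"hand":230},
    {"turn":[0,0,0],"translation":[-13.5,0,7.8],"hand":230},
    {"turn":[0,0,0],"translation":[-12.7,0,8.9],"hand":230}
  ]
}}

```text
t: 13.72
tool_pos: [735.9, 22.8, 156.4]
orientation: [0.003, -0.086, 0.996, -0.001]
ft_force: [2.6, -3.6, 4.4]
width: 28.3
```

Call:
{"op": "carry_out", "data": {
  "plan": [
    {"turn":[0,0,0],"translation":[-11.8,0,10.3],"hand":230},
    {"turn":[0,0,0],"translation":[-10.5,0,11],"hand":230},
    {"turn":[0,0,0],"translation":[0,0,0],"hand":230}
  ]
}}

```text
t: 14.1
tool_pos: [758.9, 26.7, 134.8]
orientation: [0.005, -0.086, 0.996, -0.001]
ft_force: [5.2, -4.6, 4.5]
width: 28.5
```

Call:
{"op": "carry_out", "data": {
  "plan": [
    {"turn":[0,0,0],"translation":[0,0,0],"hand":100},
    {"turn":[0,0,0],"translation":[0,0,0],"hand":60},
    {"turn":[0,0,0],"translation":[0,0,0],"hand":60},
    {"turn":[0,0,0],"translation":[0,0,-40],"hand":60},
    {"turn":[0,0,0],"translation":[0,0,-40],"hand":60},
    {"turn":[0,0,0],"translation":[45,35,0],"hand":60},
    {"turn":[0,0,0],"translation":[45,35,0],"hand":60},
    {"turn":[0,0,0],"translation":[45,35,0],"hand":60}
  ]
}}

```text
t: 15.1
tool_pos: [601.5, 108.9, 212.3]
orientation: [-0.0, -0.086, 0.996, 0.0]
ft_force: [-0.4, 0.1, 0.7]
width: 65.0
```

Call:
{"op": "carry_out", "data": {
  "plan": [
    {"turn":[0,0,0],"translation":[37,31,10],"hand":60},
    {"turn":[0,0,0],"translation":[0,0,0],"hand":60}
  ]
}}

```text
t: 15.35
tool_pos: [556.7, 134.1, 200.5]
orientation: [-0.003, -0.088, 0.996, 0.0]
ft_force: [-0.3, 0.0, -0.0]
width: 65.5
```

```bash
python3 - <<'E'
from h import *
s=r.read_state(); print(s["t"],s["tool_pos"],RT(s)[:,1],s["ft_force"],s["width"])
p=r.camera_params("wrist");f=r.grab_frame("wrist")
import pickle;pickle.dump(p,open("w3.pkl","wb"))
print([(np.round(d["box"]).tolist(),d["conf"]) for d in r.search_frame("divider_mid","wrist")][:2])
g=r.grab_frame("side")[85:355,150:350]
a=cv2.resize(f,(400,300));a=f[90:384,80:440]
b=cv2.resize(g,None,fx=294*1.4/270,fy=294*1.4/270); a=cv2.resize(a,None,fx=1.36,fy=1.4)
print(a.shape,b.shape);h=min(a.shape[0],b.shape[0]);cv2.imwrite("pics/w3.png",np.hstack([a[:h],b[:h]])[:,:,::-1])
cv2.imwrite("pics/w3f.png",f[:,:,::-1])
E
```

```text
15.35 [556.74147409 134.12145585 200.50073371] [-0.17458728  0.98464061  0.00146933] [-0.3430745   0.02959249 -0.04537611] 65.49812036420923
[([227.0, 156.0, 275.0, 227.0], 0.91)]
(412, 490, 3) (412, 305, 3)
```

View pics/w3.png

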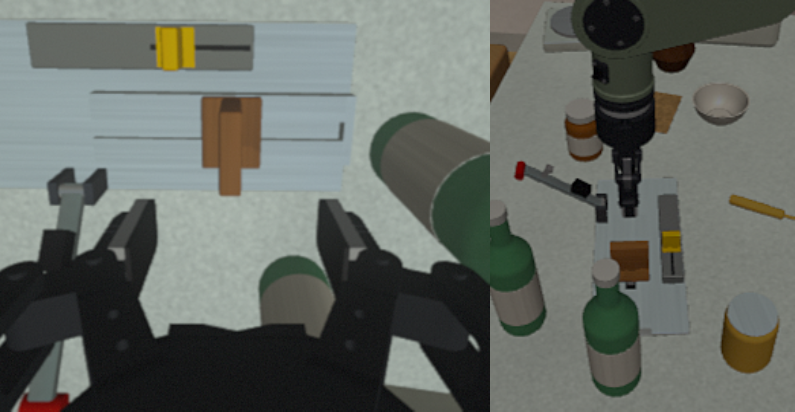

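The latch is folded back (the red knob is at far left in the side view). The divider's top face runs from about (220,110) to (241,195) in the crop, so the next step is to centre on it.

```bash
python3 - <<'E'
from h import *
import pickle
p=pickle.load(open("w3.pkl","rb"));s=r.read_state()
c=lambda u,v:(u/1.36+80,v/1.4+90)
L=[onz(p,c(*q),90) for q in[(219,111),(241,111),(241,195),(219,195)]]
for X in L:print(X.round(1),tk(X).round(1))
X=np.mean(L,0);print(X,tk(X),go([X[0],X[1],54]),s["tool_pos"])
print("thumb",tk(onz(p,c(176,48),45)),"slot",tk(onz(p,c(98,137),23)),tk(onz(p,c(335,139),23)))
# mat from scene, red knob
E
```

```text
[538.4 119.2  90. ] [-29.8  52.3  90. ]
[535.8 133.5  90. ] [-29.9  66.9  90. ]
[593.8 144.1  90. ] [29.  67.6 90. ]
[596.5 128.7  90. ] [29.1 52.  90. ]
[566.15011385 131.38138104  90.        ] [-0.40204948 59.6842463  90.        ] [ -3.1  -1.3 149.2] [562.63291464 132.10153452 203.18716811]
thumb [-66.85826902  18.16901308  45.        ] slot [  7.53812601 -55.32470673  23.        ] [  7.57252104 149.66520232  23.        ]
```

Call:
{"op": "carry_out", "data": {
  "plan": [
    {"turn":[0,0,0],"translation":[-3,-1.3,37],"hand":60},
    {"turn":[0,0,0],"translation":[0,0,37],"hand":60},
    {"turn":[0,0,0],"translation":[0,0,37],"hand":60},
    {"turn":[0,0,0],"translation":[0,0,25],"hand":60},
    {"turn":[0,0,0],"translation":[0,0,13],"hand":60},
    {"turn":[0,0,0],"translation":[0,0,0],"hand":60}
  ],
  "newtons": 60
}}

```text
t: 16.25
tool_pos: [565.4, 130.8, 53.0]
orientation: [-0.0, -0.085, 0.996, 0.0]
ft_force: [-0.4, 0.3, 0.6]
width: 65.3
```

```bash
python3 - <<'E'
from h import *
s=r.read_state();print(s["tool_pos"],tk(s["tool_pos"]),RT(s)[:,1],s["ft_force"],s["width"])
E
```

```text
[565.39088078 130.8360305   52.97002235] [-1.2415977  59.27314917 52.97002235] [-1.70281579e-01  9.85395442e-01  8.67312973e-05] [-0.43325995  0.32248369  0.5603409 ] 65.28239275154387
```

Call:
{"op": "carry_out", "data": {
  "plan": [
    {"turn":[0,0,0],"translation":[0,0,0],"hand":150},
    {"turn":[0,0,0],"translation":[0,0,0],"hand":200},
    {"turn":[0,0,0],"translation":[0,0,0],"hand":255},
    {"turn":[0,0,0],"translation":[0,0,0],"hand":255},
    {"turn":[0,0,0],"translation":[0,0,0],"hand":255},
    {"turn":[0,0,0],"translation":[0,0,0],"hand":255}
  ]
}}

```text
t: 17.0
tool_pos: [565.9, 131.3, 54.8]
orientation: [0.001, -0.086, 0.996, -0.0]
ft_force: [-1.6, -0.6, 5.5]
width: 15.3
```

Call:
{"op": "carry_out", "data": {
  "plan": [
    {"turn":[0,0,0],"translation":[0,-6,0],"hand":255},
    {"turn":[0,0,0],"translation":[0,-8,0],"hand":255},
    {"turn":[0,0,0],"translation":[0,0,0],"hand":255}
  ]
}}

```text
t: 17.38
tool_pos: [568.5, 118.2, 54.8]
orientation: [0.001, -0.086, 0.996, 0.001]
ft_force: [0.4, 2.2, 5.0]
width: 15.4
```

Call:
{"op": "carry_out", "data": {
  "plan": [
    {"turn":[0,0,0],"translation":[0,-9,0],"hand":255},
    {"turn":[0,0,0],"translation":[0,-9,0],"hand":255},
    {"turn":[0,0,0],"translation":[0,-9,0],"hand":255},
    {"turn":[0,0,0],"translation":[0,-9,0],"hand":255},
    {"turn":[0,0,0],"translation":[0,-9,0],"hand":255},
    {"turn":[0,0,0],"translation":[0,-9,0],"hand":255},
    {"turn":[0,0,0],"translation":[0,-9,0],"hand":255},
    {"turn":[0,0,0],"translation":[0,0,0],"hand":255}
  ]
}}

```text
t: 18.38
tool_pos: [579.2, 55.7, 54.8]
orientation: [0.001, -0.086, 0.996, 0.0]
ft_force: [0.3, 2.2, 7.1]
width: 15.3
```

```bash
python3 - <<'E'
from h import *
s=r.read_state();print(s["tool_pos"],tk(s["tool_pos"]),RT(s)[:,1],s["ft_force"],s["moment"],s["width"])
E
```

```text
[579.24226351  55.71119104  54.80854238] [ -0.11266456 -17.10962255  54.80854238] [-1.70634890e-01  9.85334231e-01  4.32903933e-04] [0.31840641 2.23216566 7.06347706] [ 0.44244872  0.13166817 -0.0091107 ] 15.33020832709069
```

Call:
{"op": "carry_out", "data": {
  "plan": [
    {"turn":[0,0,0],"translation":[0,-12,0],"hand":255},
    {"turn":[0,0,0],"translation":[0,-12,0],"hand":255},
    {"turn":[0,0,0],"translation":[0,-12,0],"hand":255},
    {"turn":[0,0,0],"translation":[0,-12,0],"hand":255},
    {"turn":[0,0,0],"translation":[0,-12,0],"hand":255},
    {"turn":[0,0,0],"translation":[0,-12,0],"hand":255},
    {"turn":[0,0,0],"translation":[0,-12,0],"hand":255},
    {"turn":[0,0,0],"translation":[0,-9,0],"hand":255}
  ]
}}

```text
t: 19.38
tool_pos: [594.7, -34.5, 54.8]
orientation: [0.001, -0.086, 0.996, 0.002]
ft_force: [-2.2, 10.7, 27.7]
width: 15.6
```

Call:
{"op": "carry_out", "data": {
  "plan": [
    {"turn":[0,0,0],"translation":[0,0,0],"hand":255},
    {"turn":[0,0,0],"translation":[0,0,-8],"hand":255},
    {"turn":[0,0,0],"translation":[0,0,-12],"hand":255}
  ]
}}

```text
t: 19.75
tool_pos: [592.2, -36.0, 72.3]
orientation: [-0.002, -0.086, 0.996, 0.0]
ft_force: [-0.7, -0.4, -3.6]
width: 15.4
```

Call:
{"op": "carry_out", "data": {
  "plan": [
    {"turn":[0,0,0],"translation":[0,0,-30],"hand":255},
    {"turn":[0,0,0],"translation":[0,0,-40],"hand":255},
    {"turn":[0,0,0],"translation":[0,0,-20],"hand":255},
    {"turn":[0,0,0],"translation":[0,0,0],"hand":255}
  ]
}}

```text
t: 20.25
tool_pos: [595.3, -36.5, 165.9]
orientation: [0.002, -0.086, 0.996, -0.001]
ft_force: [0.6, -0.1, -4.0]
width: 15.1
```

```bash
python3 - <<'E'
from h import *
import pickle
s=r.read_state(); print(s["t"],s["tool_pos"],s["ft_force"],s["moment"],s["width"])
p=r.camera_params("wrist");f=r.grab_frame("wrist");pickle.dump(p,open("w4.pkl","wb"))
g=r.grab_frame("scene")[90:270,60:400]
cv2.imwrite("pics/w4f.png",f[:,:,::-1])
a=f[60:384,:];b=cv2.resize(g,(512,271),interpolation=cv2.INTER_CUBIC)
cv2.imwrite("pics/w4.png",np.vstack([a,b])[:,:,::-1])
S=r.camera_params("scene");D=r.camera_params("side")
for q,cs in((S,[(146.4,214),(189.4,211.5),(188.9,245.5),(141.7,248.1)]),(D,[(275.5,147.3),(265.5,171.8),(228.2,166.8),(240.5,142.7)])):
    L=[onz(q,c,5) for c in cs];print([x.round()[:2].tolist() for x in L],np.mean(L,0))
for cam in("scene","side"):
    for d in r.outline_of("mat_top",cam)[:1]: ys,xs=np.nonzero(d["region"]);print(cam,d["conf"],d["box"],onz(r.camera_params(cam),(xs.mean(),ys.mean()),5))
E
```

```text
20.25 [595.34682563 -36.52426062 165.89129502] [ 0.63203027 -0.13960466 -3.96628974] [-0.00336717 -0.02299882 -0.02597522] 15.05145567961578
[[535.0, -360.0], [557.0, -233.0], [684.0, -250.0], [661.0, -376.0]] [ 609.10074393 -304.7896022     5.        ]
[[530.0, -363.0], [548.0, -233.0], [669.0, -244.0], [650.0, -374.0]] [ 599.35592514 -303.50731799    5.        ]
scene 0.94 [139.5, 210.8, 190.5, 250.1] [ 613.16661226 -309.213818      5.        ]
side 0.81 [256.1, 145.3, 275.1, 173.3] [ 561.62568801 -304.56568606    5.        ]
```

View pics/w4.png

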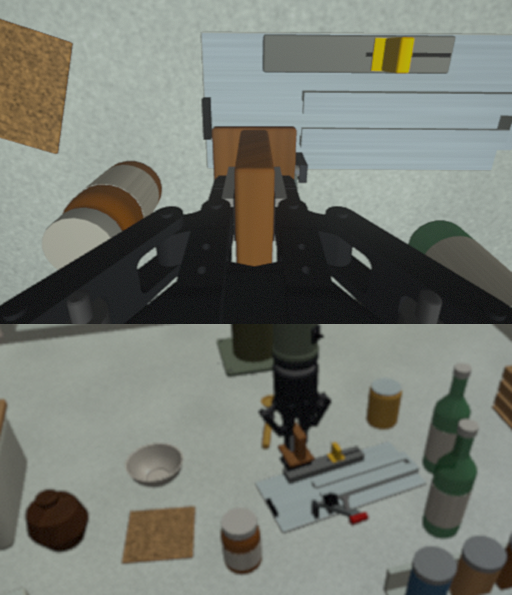

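Call:
{"op": "carry_out", "data": {
  "plan": [
    {"turn":[0,0,0],"translation":[4,-30,0],"hand":255},
    {"turn":[0,0,0],"translation":[5,-40,0],"hand":255},
    {"turn":[0,0,0],"translation":[5,-40,0],"hand":255},
    {"turn":[0,0,0],"translation":[5,-40,0],"hand":255},
    {"turn":[0,0,0],"translation":[4,-30,0],"hand":255},
    {"turn":[0,0,0],"translation":[0,0,0],"hand":255},
    {"turn":[0,0,0],"translation":[0,0,0],"hand":255}
  ]
}}

```text
t: 21.32
tool_pos: [601.3, -216.5, 162.0]
orientation: [-0.001, -0.086, 0.996, 0.001]
ft_force: [0.3, 0.4, -3.0]
width: 15.4
```

```bash
python3 - <<'E'
from h import *
import pickle
s=r.read_state(); print(s["t"],s["tool_pos"],s["ft_force"],s["width"])
p=r.camera_params("wrist");f=r.grab_frame("wrist");pickle.dump(p,open("w5.pkl","wb"))
cv2.imwrite("pics/w5.png",f[:,:,::-1])
for d in r.outline_of("mat_top","wrist")[:2]:
    m=d["region"].astype(np.uint8);print(d["conf"],d["box"])
    c=max(cv2.findContours(m,0,1)[0],key=cv2.contourArea)
    P=np.array([onz(p,q[0]+.0,5)[:2] for q in c],np.float32);print(cv2.minAreaRect(P))
E
```

```text
21.325 [ 601.32033023 -216.5366512   161.9811072 ] [ 0.33210221  0.39906475 -3.0251006 ] 15.386198926347575
0.77 [99.0, 85.5, 246.1, 240.6]
((604.1776733398438, -308.1104736328125), (129.35263061523438, 129.8154754638672), 81.49884796142578)
```

View pics/w5.png

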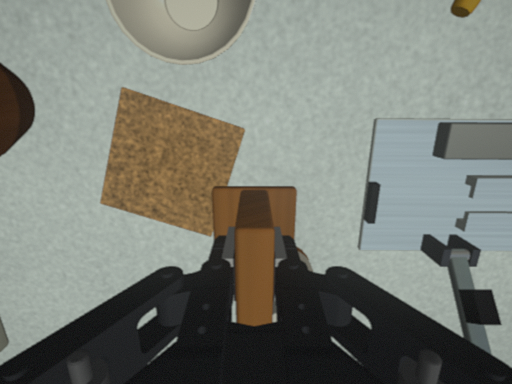

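The mat centre measures (604,-308), with a fitted square of 129 x 130 mm, and the divider sits straight in the grip. I'll move over the mat and lower.

Call:
{"op": "carry_out", "data": {
  "plan": [
    {"turn":[0,0,0],"translation":[4,-30,0],"hand":255},
    {"turn":[0,0,0],"translation":[4,-30,0],"hand":255},
    {"turn":[0,0,0],"translation":[5,-31,0],"hand":255},
    {"turn":[0,0,0],"translation":[0,0,35],"hand":255},
    {"turn":[0,0,0],"translation":[0,0,35],"hand":255},
    {"turn":[0,0,0],"translation":[0,0,20],"hand":255},
    {"turn":[0,0,0],"translation":[0,0,8],"hand":255},
    {"turn":[0,0,0],"translation":[0,0,0],"hand":255}
  ]
}}

```text
t: 22.42
tool_pos: [605.4, -309.0, 65.8]
orientation: [0.0, -0.086, 0.996, -0.0]
ft_force: [-0.3, 0.6, -2.5]
width: 15.6
```

```bash
python3 - <<'E'
from h import *
s=r.read_state(); print(s["t"],s["tool_pos"],RT(s)[:,2],s["ft_force"],s["width"],go([604.2,-308.1,52]))
E
```

```text
22.425 [ 605.37029114 -309.00045854   65.84077568] [ 2.77443197e-04 -1.81183507e-04 -9.99999945e-01] [-0.28394292  0.58989035 -2.49359565] 15.610641493914978 [ 1.   1.1 13.8]
```

Call:
{"op": "carry_out", "data": {
  "plan": [
    {"turn":[0,0,0],"translation":[1,1,4],"hand":255},
    {"turn":[0,0,0],"translation":[0,0,4],"hand":255},
    {"turn":[0,0,0],"translation":[0,0,2],"hand":255},
    {"turn":[0,0,0],"translation":[0,0,0],"hand":255}
  ]
}}

```text
t: 22.92
tool_pos: [603.7, -308.4, 55.5]
orientation: [-0.0, -0.086, 0.996, 0.0]
ft_force: [-0.3, 0.5, -3.8]
width: 15.5
```

Call:
{"op": "carry_out", "data": {
  "plan": [
    {"turn":[0,0,0],"translation":[0,0,1.5],"hand":255},
    {"turn":[0,0,0],"translation":[0,0,0],"hand":255}
  ]
}}

```text
t: 23.18
tool_pos: [603.7, -308.5, 54.0]
orientation: [-0.0, -0.086, 0.996, 0.0]
ft_force: [-0.2, 0.1, -3.5]
width: 15.4
```

Call:
{"op": "carry_out", "data": {
  "plan": [
    {"turn":[0,0,0],"translation":[0,0,1],"hand":255},
    {"turn":[0,0,0],"translation":[0,0,0],"hand":255}
  ]
}}

```text
t: 23.42
tool_pos: [603.7, -308.4, 53.0]
orientation: [-0.0, -0.086, 0.996, 0.0]
ft_force: [-0.4, 0.0, -3.0]
width: 15.4
```

Call:
{"op": "carry_out", "data": {
  "plan": [
    {"turn":[0,0,0],"translation":[0,0,1],"hand":255},
    {"turn":[0,0,0],"translation":[0,0,0],"hand":255}
  ]
}}

```text
t: 23.68
tool_pos: [603.7, -308.4, 52.0]
orientation: [-0.0, -0.086, 0.996, 0.0]
ft_force: [-0.5, 0.1, -2.8]
width: 15.4
```

Call:
{"op": "carry_out", "data": {
  "plan": [
    {"turn":[0,0,0],"translation":[0,0,0.7],"hand":255},
    {"turn":[0,0,0],"translation":[0,0,0],"hand":255}
  ]
}}

```text
t: 23.92
tool_pos: [603.8, -308.5, 51.9]
orientation: [0.0, -0.086, 0.996, -0.0]
ft_force: [-1.6, 1.4, 0.5]
width: 15.1
```

Call:
{"op": "carry_out", "data": {
  "plan": [
    {"turn":[0,0,0],"translation":[0,0,0.5],"hand":255},
    {"turn":[0,0,0],"translation":[0,0,0],"hand":190},
    {"turn":[0,0,0],"translation":[0,0,0],"hand":120},
    {"turn":[0,0,0],"translation":[0,0,0],"hand":80},
    {"turn":[0,0,0],"translation":[0,0,0],"hand":80},
    {"turn":[0,0,0],"translation":[0,0,-20],"hand":80},
    {"turn":[0,0,0],"translation":[0,0,-40],"hand":80},
    {"turn":[0,0,0],"translation":[0,0,-50],"hand":80}
  ]
}}

```text
t: 24.92
tool_pos: [603.3, -308.1, 162.2]
orientation: [-0.001, -0.086, 0.996, 0.0]
ft_force: [0.8, 0.2, -0.6]
width: 59.0
```

Call:
{"op": "carry_out", "data": {
  "plan": [
    {"turn":[0,0,0],"translation":[20,40,-40],"hand":80},
    {"turn":[0,0,0],"translation":[20,40,-20],"hand":80},
    {"turn":[0,0,0],"translation":[0,40,0],"hand":80},
    {"turn":[0,0,0],"translation":[0,0,0],"hand":80}
  ]
}}

```text
t: 25.42
tool_pos: [543.8, -194.9, 223.2]
orientation: [0.001, -0.087, 0.996, -0.0]
ft_force: [0.9, -0.1, -0.1]
width: 58.6
```

```bash
python3 - <<'E'
from h import *
s=r.read_state(); print(s["t"],s["tool_pos"],s["ft_force"],s["width"])
a=r.grab_frame("wrist")[0:300,40:440];b=r.grab_frame("side")[80:355,150:350];c=r.grab_frame("scene")[100:260,60:400]
b=cv2.resize(b,(400,550)); a=cv2.resize(a,(390,292)); c=cv2.resize(c,(390,258))
cv2.imwrite("pics/end.png",np.hstack([b[:550],np.vstack([a,c])[:550]])[:,:,::-1])
E
```

```text
25.425 [ 543.7567871  -194.85718962  223.2230271 ] [ 0.88070036 -0.1291353  -0.07845506] 58.59687538986456
```

View pics/end.png

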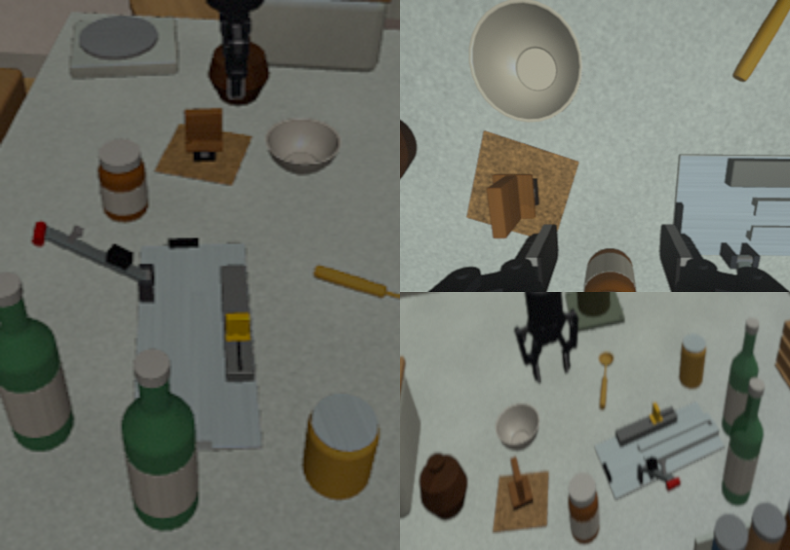

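The divider stands upright in the middle of the mat: its foot is at (204,155) in the side view, where the mat's centre is. The latch is folded back, nothing else has moved, and the gripper is clear.

```bash
python3 -c "
from plant import r
print(r.hand_in())"
```

```text
the job is handed in; nothing more can be done
None
```

The whole task was carried out in the order asked, and the job is handed in at about 25.4 s of the 72 s allowed.

- **Safety tab:** I pushed it through the free travel (about 3 N) and the pawl (about 7 N) to the hard stop. It was pressed there with about 12 N, against the 32 N limit.
- **Latch:** I lifted it by the red knob, guided it over to about 2.4 rad and let go. The last pictures show it folded back on the far side.
- **Divider:** I slid it to the open end, lifted it off and lowered it onto the mat at a measured (604, -308) mm until it just touched. The mat centre measured (604, -308).

**Last check:** Side, scene and wrist pictures show the divider upright in the middle of the mat. The bottles, jar, canister, vase and bowl look unmoved, and the gripper is clear with near-zero force.

**Disagreements and oddities:**
- My first track origin was about 12 mm off across the track. I corrected it using the thumb, housing and divider before acting on it.
- The side camera's outline of the mat caught only part of it and put its centre about 40 mm off. I used the close wrist measurement instead, which gave a 129 x 130 mm square.
- At the end of the slide the wrist force briefly read about 28 N upwards and 11 N sideways. I don't know the cause. The lift afterwards was free, and the divider sat straight in the grip.

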